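# Tip mounted sections out of a screw-cap canister

## Robot

A 6-joint arm with a two-finger parallel gripper is mounted at the origin on a cart in front of the work surface, level with it; the furniture and walls round the work are solid. World frame = base frame: x ahead of the robot, y to its left, z up, the work surface at z = 0. Lengths are in mm, angles in rad, forces in N, time in s.
With the tool pointing down it reaches from about 400 to 825 mm from the base axis. Payload 7 kg.
Tool frame: the origin (TCP) lies midway between the tips of the shut fingers; the grasp point (between the pads) lies 19 mm behind it; z points along the fingers, y is the line along which they close (so a half turn about z gives the same grasp; the last joint's range is limited). The gripper opens to 85 mm and grips with 20 to 120 N. Pads are 22 mm wide; open, the fingers measure 114 mm over their backs; the gripper's body (76 mm by 85 mm) begins 54 mm behind the grasp point. The pads swing forward as they close: fully open they stand 13 mm farther back than shut.
Start: joints at [1.487, 0.359, 0.012, 0, -1.224, -0.288], TCP at [245.23, 628.854, 231.302] pointing down, gripper open.
Joint ranges: [-3.07, 3.07], [-1.43, 2.12], [-1.02, 1.25], [-3.03, 1.67], [-3.05, -0], [-3.03, 3.03]. Speed limits (rad/s): [2.39, 2.39, 3.01, 3.14, 3.14, 3.14].

## Interface

Orientations are given as a rotation vector (axis times angle).
In Python, from workcell import * gives the robot as it stands. The module is installed in compiled form; this text tells all that it offers.
- The arm moves only by the shell command python3 -m inch 'ROWS' [FORCE]. ROWS is JSON, one flat list of numbers, 5 for each row, row after row: the shift along the tool's x, y, z in mm, then the turn about the tool's z in rad, then the finger opening in mm, from 0 to 85.4. A call has 1 to 12 rows; each row shifts and turns the commanded pose from where the row before left it, along the tool's axes as they then stand; what a row does not reach is not made up. A row lasts 1/12 s, in which the tool goes at most 41.7 mm and 7.16 degrees, less where a joint would pass 70% of its speed; a pose out of reach is approached as far as the arm can. A call is refused whole if a number of a shift passes 41.7 or a number of a turn 0.125, either way. A call with a gripper value outside its range is refused whole. The fingers move at their own pace and stop on an object; FORCE is the grip in N (left out, the last holds). Time passes only in rows, so rows that do not move let the fingers close. It gives the time, the measured TCP pose, the force, the opening and the grip force at its end, in the units of the state.
- read_state(): the state, without advancing time (a new reading comes with each control period).
- grab_frame(name): name is "scene" or "top"; returns a dict with "pixels" (384x512x3 uint8, blue, green, red), "z_map" (384x512 float32, mm along the optical axis (not along the pixel's ray), 0 where there is no reading), "K" (3x3 intrinsics, pixels), "xyz" and "orientation" of the camera in the world. Camera axes: x right, y down, z forward; pixel columns grow to the right and rows downward; lengths in mm; the calibration is good to about 2 mm. A picture is of the moment at which its call begins.
- job_done(): hands the job in; it is judged then, once.
Trained networks look in a picture, given as the dict that the camera call returned (one of the last four; its "shot" number tells which), for a name from the list of things; names that differ only in an ending like _2 or _b are one class to them, and where a whole thing is asked for, a point or a joint stands for the part that bears it (a point fixed in the world has none). Each returns a list of dicts, best first, with "conf" (0 to 1); they miss things now and then, are a little off and sometimes report something else, mostly with a low value. They report only what shows in the picture. A call takes as long as a camera call. They do not tell look-alikes from the thing itself.
- boxes_of(picture, label): "bbox" ([left, top, width, height] in pixels, round what is visible of it).
The state is a dict: "clock": time; "joint_positions": joint angles; "joint_vel": joint speeds; "joint_torque": joint torques, N m; "tool_pos": TCP position; "tcp_rot": TCP orientation; "contact_force": force on the tool from outside, world axes, zero at the start; "moment": the same for the moment, N m; "opening": finger opening in mm; "gripper_force": force on a finger pad.
Only numpy, scipy, OpenCV 4.12 (cv2) and the standard library are available. Lean on these libraries where they do the work, as an engineer would, in place of code of your own. Each camera call takes 0.05 s, during which the arm holds its last target. There are 200 camera calls.

## Task

Unscrew the orange cap of the blue canister on the tilting stand and take it off, then swing the canister over by its black crank grip until both resin pucks have slid out into the white lined tray. Swing the canister back upright to its stop and screw the cap back down until it comes to its stop, with its finger bar in line with the stand's pivot pins again; leave the pucks in the tray, everything let go, and the things standing round about undisturbed.

Things in the scene. Friction and masses are not known exactly. Their poses are not given: they have to be found in the camera images.
- stand: Fixed grey stand, base 100 x 100 x 8 mm, two side plates (outer faces 44 mm either side of the middle, up to 140 mm high) carry the canister on two pivot pins. Origin on the bench below the pivot axis; x away from the tray, y along the pivot pins towards the side without a crank, z up. The tray lies on its -x side.
- pivot (a point): Middle of the canister's pivot axis, 125 mm above the stand's origin; its axes are those of the stand, the pivot axis is y.
- canister (a joint): Tilt of the canister, rad: 0 upright (hard stop), grows as the mouth swings over towards the tray (the stand's -x side), hard stop at 2.55 (mouth steeply down over the tray). Stiff: it stays where it is left and takes about 6 N at the crank grip to move. The pucks slide out only when it is tipped to about 2.3 or more.
- handle (a point): Middle of the black crank grip, a freely spinning sleeve 18 mm thick, 40 mm long, parallel to the pivot axis, 80 mm to the stand's -y side of the canister and 60 mm from the pivot axis. Upright: 0.60 rad above the stand's +x direction seen from the pivot; it swings over the top to the -x direction at full tilt, so it can be held from above all the way.
- mouth (a point): Centre of the canister's round mouth (sealing rim), 65 mm from the pivot axis, so 190 mm above the bench when upright; z along the canister outwards; inside 41 mm wide, 68 mm deep. Blue body 63 mm in diameter up to 25 mm below the rim; above that an aluminium neck, 56 mm over its thread ridges.
- cap: Loose orange screw cap, 45 g, 67 mm wide; top face 20 mm above its origin, which is the centre of the skirt's lower edge; z up. Two-start right-hand thread: alike after half a turn, clockwise from above closes. Home at its stop, the finger bar (cap y) is parallel to the stand's y and the origin 15 mm below the mouth; starts at 0 to 0.25 rad anticlockwise of home. Stands on the bench on its skirt.
- tray: Fixed white tray, 110 mm (x, towards the stand) x 130 mm, walls 28 mm high and 4 mm thick, lined with dark rubber (floor 7 mm above the bench), in front of the stand under the tipped canister's mouth. Origin under its centre.
- black_puck: Black resin puck (mounted section), cylinder 30 mm in diameter, 21 mm high, 30 g; origin at the centre of its plain end. Starts lying at the bottom of the closed canister, hidden.
- green_puck: Green resin puck, cylinder 25 mm in diameter, 24 mm high, 25 g; origin at the centre of its plain end. Starts on top of the black one in the closed canister, hidden.
- objective: Bystander: microscope objective standing upright, 26 mm in diameter, 46 mm high, origin under it. Not to be disturbed.
- loupe: Bystander: black eyepiece loupe, 35 mm in diameter, 30 mm high, origin under it. Not to be disturbed.
- die_tray: Bystander: flat black lidded die tray, 51 x 52 x 12 mm, origin under it. Not to be disturbed.
- cap_bar (a point): Middle of the cap's finger bar, 32 mm above the cap's origin. The bar is 12 mm wide (cap x), 50 mm long (cap y) and 24 mm high, 20 to 44 mm above the cap's origin, with a white line along its top.
- cap_seal (a point): Centre of the inside of the cap's top, 15 mm above its origin, meets the mouth when home. The cap lifts off once turned 1.25 rad or more anticlockwise of home; 1.4 is comfortable. Put on at 1.4 rad it rests on the thread 3 mm above home; clockwise it then sinks 3.8 mm per rad, with 2.5 mm axial and 1 mm sideways play, reaching the rim some 0.65 rad before the stop.
Mind the look-alikes: they are no part of the job. Leave any purple look-alike of the cap alone.

How it is judged:
By the outcome, as a careful person would: the job done as asked, in the order asked, and still so for the second after the job is handed in, with the robot touching nothing.
It also fails if it takes over 72 s, if anything falls off the work surface, if the arm or the gripper's body presses on something with over 40 N, if the wrist force passes 120 N, or if a joint passes its speed limit or range.

## Working session

There is one attempt and no reset: what is moved stays moved. The work goes in short steps, Python scripts to look and compute and a shell command to move; the robot and the scene stay as the last step left them, time stands still between calls to the robot, and variables do not carry over. Pictures are saved under pics/ and viewed, at most 10 in all, crops included, and the job is handed in when it is done.

```bash
mkdir -p pics; cat > h.py <<'E'
from workcell import *
import numpy as np, cv2
from scipy.spatial.transform import Rotation as R
def rot(f):
    o=np.array(f["orientation"],float)
    return o if o.shape==(3,3) else R.from_rotvec(o).as_matrix()
def cloud(f):
    z=f["z_map"].astype(float);K=np.array(f["K"]);v,u=np.mgrid[:z.shape[0],:z.shape[1]]
    p=np.stack([(u-K[0,2])/K[0,0]*z,(v-K[1,2])/K[1,1]*z,z],-1)
    w=p@rot(f).T+np.array(f["xyz"]); w[z==0]=np.nan
    return w
def proj(f,p):
    c=rot(f).T@(np.array(p,float)-f["xyz"]);q=np.array(f["K"])@c;return q[:2]/q[2]
E
python3 - <<'E'
from h import *
s=read_state();print({k:np.round(v,3) for k,v in s.items()})
ims=[]
for n in("scene","top"):
    f=grab_frame(n);w=cloud(f);cv2.imwrite(f"pics/{n}0.png",f["pixels"]);print(n,f["xyz"],np.round(rot(f),2).tolist(),f["K"])
    for l in("stand","cap","canister","handle","tray","objective","loupe","die_tray","cap_bar"):
        for b in boxes_of(f,l)[:4]:
            x,y,W,H=map(int,b["bbox"]);c=w[y:y+H,x:x+W].reshape(-1,3)
            print(l,round(b["conf"],2),(x,y,W,H),np.round(np.nanmedian(c,0)),np.round(w[y+H//2,x+W//2]))
E
```

```text
{'clock': np.float64(0.0), 'joint_positions': array([ 1.487,  0.359,  0.011, -0.   , -1.224, -0.288]), 'joint_vel': array([ 0.   , -0.002, -0.   , -0.001, -0.001, -0.001]), 'joint_torque': array([-0.0000e+00, -5.8332e+01,  2.9341e+01,  6.9360e+00, -6.0000e-03,
       -0.0000e+00]), 'tool_pos': array([245.038, 628.436, 230.36 ]), 'tcp_rot': array([ 3.086, -0.581, -0.   ]), 'contact_force': array([-0.149, -0.024, -0.735]), 'moment': array([-0.034,  0.035,  0.016]), 'gripper_force': np.float64(0.0), 'opening': np.float64(85.448)}
scene [ 207.87910148 -427.92323361  977.38954331] [[0.88, -0.36, 0.3], [-0.48, -0.69, 0.55], [0.01, -0.63, -0.78]] [[440.9272535    0.         258.48018425]
 [  0.         440.9272535  191.51483721]
 [  0.           0.           1.        ]]
stand 0.63 (234, 179, 51, 56) [539. 174.   8.] [562. 207.  11.]
cap 0.97 (300, 232, 25, 23) [621.  34.  20.] [624.  37.  19.]
cap 0.69 (233, 157, 27, 26) [518. 197. 195.] [517. 191. 202.]
cap 0.48 (234, 178, 47, 28) [534. 185. 129.] [540. 178. 121.]
canister 0.67 (235, 180, 45, 26) [534. 182. 130.] [539. 177. 119.]
handle 0
[... 1029 characters left out ...]
23, 13) [555. 124. 147.] [551. 127. 166.]
canister 0.54 (200, 201, 51, 49) [450. 215.   6.] [449. 216.   9.]
handle 0.53 (246, 178, 28, 21) [548. 118.   4.] [553. 113.   2.]
tray 0.91 (201, 202, 51, 48) [448. 213.   6.] [446. 214.   4.]
objective 0.57 (292, 212, 8, 8) [471.  18.  37.] [470.  18.  48.]
loupe 0.4 (332, 228, 13, 10) [ 421. -106.    7.] [ 418. -109.   -1.]
loupe 0.4 (209, 168, 62, 38) [550. 173.   7.] [557. 171.   4.]
die_tray 0.89 (155, 141, 19, 16) [674. 388.   3.] [672. 388.   3.]
die_tray 0.17 (199, 201, 54, 52) [445. 214.   6.] [444. 214.   7.]
cap_bar 0.96 (212, 180, 28, 27) [527. 208. 194.] [526. 206. 220.]
cap_bar 0.89 (273, 149, 23, 24) [628.  44.  19.] [625.  46.  43.]
```

View pics/scene0.png

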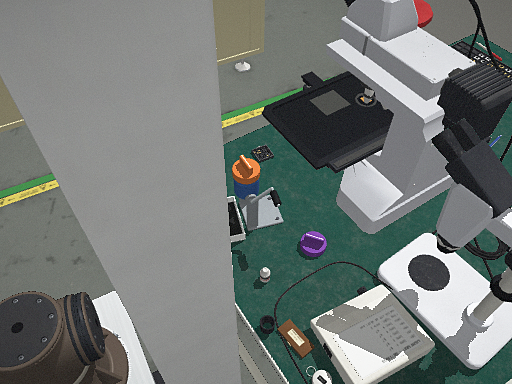

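View pics/top0.png

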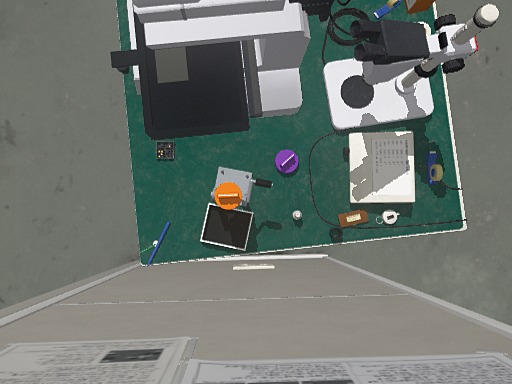

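Scene view: the orange cap on the canister is at (246,168), and the crank grip, black, is at (276,198). The tray is at (236,218), partly hidden by a grey panel. The cap candidates are orange (top 228,196) and purple (top 287,161), and I choose the orange one. Next I'll measure it and take a close crop.

```bash
python3 - <<'E'
from h import *
f=grab_frame("top");w=cloud(f);p=f["pixels"]
g=grab_frame("scene");wg=cloud(g)
a=cv2.resize(p[140:260,180:310],None,fx=5,fy=5,interpolation=cv2.INTER_CUBIC)[:, :]
cv2.imwrite("pics/crop1.png",cv2.resize(a,(600,554)))
def fit(ww,sel,n):
    q=ww[sel];
    if len(q)<4: print(n,len(q));return
    m=np.median(q,0);c=cv2.minAreaRect(q[:,:2].astype(np.float32))
    print(n,len(q),"med",np.round(m,1),"rect",np.round(c[0],1),np.round(c[1],1),round(c[2],1))
for n,F,W in(("top",f,w),("scene",g,wg)):
    hs=cv2.cvtColor(F["pixels"],cv2.COLOR_BGR2HSV);X,Y,Z=W[...,0],W[...,1],W[...,2]
    reg=(abs(X-540)<90)&(abs(Y-190)<110)
    fit(W,reg&(Z>208),n+" bar")
    fit(W,reg&(Z>188)&(Z<204),n+" captop")
    fit(W,reg&(hs[...,2]<60)&(Z>130)&(Z<185),n+" grip")
    fit(W,reg&(Z>133)&(Z<150)&(hs[...,1]<60)&(hs[...,2]>90),n+" plates")
    fit(W,reg&(Z>4)&(Z<14)&(hs[...,1]<50)&(hs[...,2]>100)&(X>500),n+" base")
    fit(W,(abs(X-448)<90)&(abs(Y-214)<95)&(Z>20)&(Z<36)&(hs[...,2]>150),n+" traywall")
    wl=reg&(Z>205)&(hs[...,1]<90)&(hs[...,2]>150); fit(W,wl,n+" line")
# occluders height map (top)
for r in (256,262,275,290,320,350):
    print(r,[np.round(w[r,c]).tolist() for c in (60,150,230,300,400)])
print("left panel scene",[np.round(wg[r,c]).tolist() for r,c in((20,100),(150,150),(220,215),(300,215),(370,250))])
E
```

```text
top bar 104 med [521.2 201.2 218.6] rect [520.8 201.1] [47.6 11.5] 89.4
top captop 491 med [517.5 201.8 194.7] rect [522.1 201.7] [63.4 66.3] 89.0
top grip 111 med [552.9 114.  165.7] rect [553.7 113.7] [39.5 17.6] 77.2
top plates 68 med [527.6 154.3 139.3] rect [526.7 194.1] [100.2  32.7] 89.7
top base 513 med [583.7 182.4   7.7] rect [554.4 200.1] [104.3 114.3] 77.0
top traywall 178 med [427.1 239.6  27.3] rect [445.2 212.4] [129.  109.7] 76.7
top line 21 med [521.6 201.1 219.6] rect [522.6 203.5] [42.8  2.7] 89.0
scene bar 110 med [519.6 200.2 218. ] rect [521.3 203.4] [11.8 50.5] 2.0
scene captop 402 med [514.5 196.3 195.3] rect [521.5 203.3] [68.1 64.9] 63.8
scene grip 108 med [551.8 112.  165.4] rect [552.9 116.4] [45.2 17.1] 81.0
scene plates 69 med [523.  151.7 139.6] rect [521.9 154.8] [19.3 44.3] 41.3
scene base 632 med [571.1 183.2   8.1] rect [549.1 199.8] [105.5 121. ] 77.5
scene traywall 104 med [489.5 169.6  27. ] rect [487.3 201.4] [136.6  36.9] 67.5
scene line 22 med [521.9 203.1 219.5] rect [522.2 203.4] [45.8  3.8] 89.8
256 [[322.0, 997.0, -764.0], [367.0, 431.0, 2.0], [360.0, 204.0, -2.0], [301.0, -91.0, -673.0], [282.0, -567.0, -753.0]]
262 [[295.0, 995.0, -760.0], [350.0, 431.0, 6.0], [291.0, 217.0, -584.0], [290.0, -66.0, -503.0], [254.0, -568.0, -761.0]]
275 [[237.0, 994.0, -756.0], [290.0, 472.0, -195.0], [290.0, 208.0, -137.0], [290.0, -7.0, -89.0], [194.0, -565.0, -759.0]]
290 [[295.0, 636.0, 118.0], [290.0, 406.0, 129.0], [291.0, 202.0, 175.0], [290.0, 34.0, 198.0], [293.0, -188.0, 253.0]]
320 [[290.0, 499.0, 454.0], [290.0, 335.0, 476.0], [290.0, 196.0, 493.0], [291.0, 79.0, 513.0], [291.0, -82.0, 534.0]]
350 [[293.0, 418.0, 652.0], [294.0, 296.0, 668.0], [290.0, 192.0, 666.0], [290.0, 102.0, 677.0], [291.0, -22.0, 692.0]]
left panel scene [[237.0, -209.0, 859.0], [244.0, -209.0, 762.0], [284.0, -210.0, 655.0], [273.0, -210.0, 502.0], [424.0, 4.0, -611.0]]
```

View pics/crop1.png

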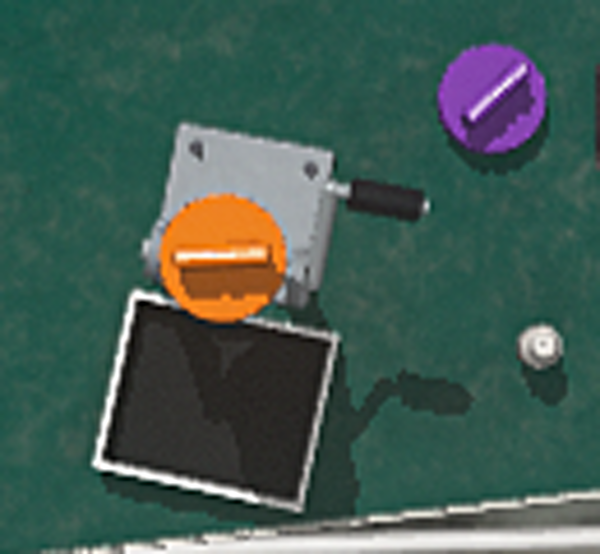

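Close crop: the orange cap is at (223,257), its bar nearly along world y. The stand is yawed about 13°, the crank grip is at (388,199) and the purple decoy at (492,98). The plane seen at x=290 lies between the base and the bench, so I'll map that obstacle before moving.

```bash
python3 - <<'E'
from h import *
for n in("top","scene"):
    f=grab_frame(n);w=cloud(f);X,Y,Z=w[...,0],w[...,1],w[...,2]
    near=(X<400)&(Z>-900)
    print(n)
    for z0 in range(-300,1300,100):
        m=near&(Z>=z0)&(Z<z0+100)
        if m.sum()>5:
            q=w[m];print(z0,m.sum(),"x",np.round(np.percentile(q[:,0],[1,25,50,75,99])),"y",np.round(np.percentile(q[:,1],[1,25,50,75,99])))
    m=near&(X<275)&(Z>-50); print("behind:",m.sum())
    if n=="scene":
        for r in range(20,384,40): print(r,[np.round(w[r,c]).tolist() for c in (10,60,110,160,205)])
    # overhead things
    m=(X>290)&(Z>150)
    o=np.round(w[m]/100)*100; u,c=np.unique(o,axis=0,return_counts=True); print([(a.astype(int).tolist(),int(b)) for a,b in zip(u,c) if b>40 and a[0]<800])
E
```

```text
top
-300 887 x [289. 290. 290. 291. 299.] y [-199.   15.  201.  427.  646.]
-200 1050 x [289. 290. 290. 291. 299.] y [-201.   -4.  220.  446.  645.]
-100 2171 x [290. 290. 291. 372. 399.] y [-205.   28.  234.  395.  640.]
0 3631 x [290. 291. 356. 384. 399.] y [-195.   63.  242.  390.  635.]
100 2194 x [290. 290. 290. 291. 299.] y [-199.    5.  229.  450.  646.]
200 2741 x [290. 290. 290. 291. 299.] y [-201.    2.  230.  455.  646.]
300 4240 x [290. 290. 291. 291. 299.] y [-199.    4.  224.  442.  641.]
400 5505 x [290. 290. 290. 291. 299.] y [-200.   -9.  205.  411.  603.]
500 7477 x [290. 290. 290. 291. 299.] y [-201.  -29.  163.  359.  550.]
600 10795 x [290. 291. 291. 293. 298.] y [-188.  -21.  150.  323.  491.]
700 13371 x [290. 292. 293. 293. 295.] y [-125.   10.  139.  282.  446.]
800 654 x [292. 293. 293. 293. 294.] y [-91. -66. -39.  -4.  66.]
behind: 0
[([300, -200, 200], 211), ([300, -200, 300], 281), ([300, -200, 400], 397), ([300, -200, 500], 578), ([300, -200, 600], 870), ([300, -200, 700], 262), ([300, -100, 200], 273), ([300, -100, 300], 375), ([300, -100, 400], 519), 
[... 2986 characters left out ...]
5.0], [67.0, 35.0, 248.0], [123.0, 138.0, -1.0], [216.0, -210.0, 559.0], [262.0, -210.0, 514.0]]
340 [[-13.0, -16.0, 279.0], [53.0, -43.0, 259.0], [97.0, 36.0, 16.0], [200.0, -210.0, 468.0], [251.0, -210.0, 403.0]]
380 [[-40.0, -53.0, 226.0], [17.0, -65.0, 167.0], [72.0, -45.0, 11.0], [133.0, 139.0, -662.0], [237.0, -210.0, 249.0]]
[([300, -200, 200], 77), ([300, -200, 300], 110), ([300, -200, 400], 157), ([300, -200, 500], 242), ([300, -200, 600], 393), ([300, -200, 700], 710), ([300, -200, 800], 1486), ([300, -200, 900], 143), ([500, 100, 200], 73), ([500, 200, 200], 753), ([600, 100, 200], 94), ([700, 100, 200], 214), ([700, 200, 200], 764), ([700, 300, 200], 740), ([700, 400, 200], 444)]
```

```bash
python3 - <<'E'
from h import *
f=grab_frame("top");w=cloud(f);p=f["pixels"]
for P in([245,629,230],[245,680,250],[245,629,350],[245,629,450],[265,680,230],[200,520,500]):
    u=proj(f,P);i=np.round(u).astype(int);print(P,np.round(u),end=" ")
    if 0<=i[0]<512 and 0<=i[1]<384: print(np.round(w[i[1],i[0]]),f["z_map"][i[1],i[0]],"cam depth of P",np.round((rot(f).T@(np.array(P)-f["xyz"]))[2]))
    else: print("out")
a=cv2.resize(p[230:384,0:200],(800,600),interpolation=cv2.INTER_CUBIC);cv2.imwrite("pics/wall.png",a)
for r in(280,300,330): 
    print(r,[(c,np.round(w[r,c]).astype(int).tolist()) for c in range(5,100,10) if np.isfinite(w[r,c,0])])
E
```

```text
[245, 629, 230] [ 43. 320.] [290. 532. 447.] 773.2144 cam depth of P 984.0
[245, 680, 250] [ 16. 322.] [290. 574. 458.] 761.041 cam depth of P 963.0
[245, 629, 350] [ 16. 333.] [290. 533. 538.] 682.0691 cam depth of P 864.0
[245, 629, 450] [-13. 348.] out
[265, 680, 230] [ 20. 311.] [294. 607. 379.] 839.50214 cam depth of P 984.0
[200, 520, 500] [ 35. 382.] [292. 397. 768.] 456.97705 cam depth of P 715.0
280 [(5, [219, 1247, -770]), (15, [219, 1198, -761]), (25, [217, 1156, -767]), (35, [217, 1108, -761]), (45, [216, 1061, -756]), (55, [215, 1017, -758]), (65, [213, 975, -766]), (75, [210, 933, -773]), (85, [295, 640, -70]), (95, [294, 611, -74])]
300 [(5, [130, 1245, -767]), (15, [130, 1195, -757]), (25, [129, 1151, -760]), (35, [295, 633, 260]), (45, [294, 612, 257]), (55, [295, 587, 265]), (65, [290, 574, 244]), (75, [290, 550, 246]), (85, [291, 525, 255]), (95, [291, 502, 257])]
330 [(5, [290, 562, 516]), (15, [290, 545, 518]), (25, [290, 527, 522]), (35, [291, 510, 525]), (45, [290, 494, 525]), (55, [290, 477, 528]), (65, [290, 460, 529]), (75, [290, 443, 532]), (85, [290, 427, 533]), (95, [291, 410, 537])]
```

View pics/wall.png

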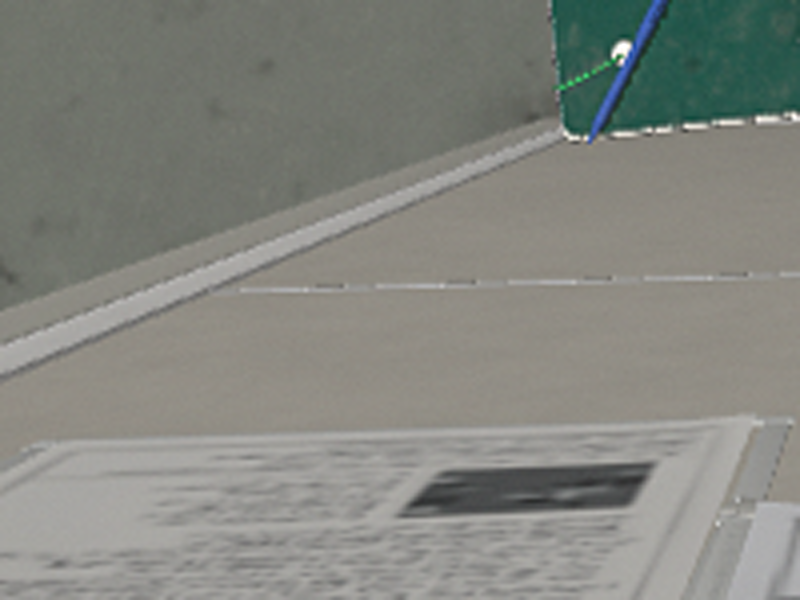

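The grey partition at x≈290, with its edge at y≈650, already overlaps where the arm stands without any contact force. I'll set out gently and watch the force.

```bash
python3 -m inch '[0,0,-10,0,50,0,0,-15,0,50,0,0,-15,0,50,5,4,-10,0,50,8,6,0,0,50,8,6,0,0,50,8,6,0,0,50,8,6,0,0,50,8,6,0,0,50,8,6,0,0,50,8,6,0,0,50,8,6,0,0,50]' 40
```

```text
clock: 2.25
tool_pos: [291.2, 554.3, 281.2]
tcp_rot: [3.087, -0.581, 0.0]
contact_force: [0.0, 0.3, 0.1]
opening: 49.5
gripper_force: 0.0
```

```bash
python3 -m inch '[20,14,0,0,50,30,21,0,0,50,32,23,0,0,50,32,23,0,0,50,32,23,0,0,50,32,23,0,0,50,32,23,0,0,50,32,23,0,0,50,32,23,0,0,50,32,23,0,0,50,27,19,0,0,50,10,6,0,0,50]'
```

```text
clock: 3.25
tool_pos: [522.9, 199.6, 281.4]
tcp_rot: [3.086, -0.584, 0.001]
contact_force: [-0.5, 1.0, -0.2]
opening: 49.7
gripper_force: 0.0
```

```bash
python3 -m inch '[0,0,0,0.12,40,0,0,0,0.12,40,0,0,0,0.12,40,0,0,0,0.12,40,0,0,0,0.12,40,0,0,0,0.12,40,0,0,0,0.12,40,0,0,0,0.12,40,0,0,0,0.12,40,0,0,0,0.12,40,0,0,0,0,40,0,0,0,0,40]'; python3 -c "
from h import *
s=read_state();r=R.from_rotvec(s['tcp_rot']).as_matrix();print(s['joint_positions'],s['tool_pos'],np.round(r,3),r.T@(np.array([522,203,0])-s['tool_pos']))"
```

```text
clock: 4.25
tool_pos: [521.4, 203.2, 281.3]
tcp_rot: [-2.225, 2.218, 0.0]
contact_force: [0.7, 0.5, 1.2]
opening: 39.9
gripper_force: 0.0
[ 7.21438792e-01  1.39668647e-01 -1.66951209e-01 -3.77904835e-05
 -1.26411821e+00 -7.18592391e-01] [521.43009293 203.2348187  281.30277931] [[ 0.003 -1.     0.   ]
 [-1.    -0.003  0.   ]
 [-0.    -0.    -1.   ]] [ 2.54850898e-01 -5.63575191e-01  2.81302775e+02]
```

```bash
python3 -m inch '[0,0,20,0,40,0,0,25,0,40,0,0,20,0,40,0,0,10,0,40,0,0,5,0,40,0,0,0,0,40]'; python3 -m inch '[0,0,0,0,0,0,0,0,0,0,0,0,0,0,0,0,0,0,0,0,0,0,0,0,0,0,0,0,0,0]' 60; python3 - <<'E'
from h import *
s=read_state();print(np.round(s["contact_force"],1),np.round(s["moment"],2))
E
```

```text
clock: 4.75
tool_pos: [521.4, 203.1, 200.7]
tcp_rot: [2.221, -2.22, 0.0]
contact_force: [-0.0, 0.9, -0.3]
opening: 40.0
gripper_force: 0.0
clock: 5.25
tool_pos: [522.2, 203.8, 202.7]
tcp_rot: [-2.219, 2.22, -0.001]
contact_force: [-1.5, 0.2, 6.9]
opening: 10.5
gripper_force: 62.1
[-1.5  0.2  6.9] [0.1  0.39 0.01]
```

```bash
python3 -m inch '[0,0,-1,-0.06,0,0,0,-0.4,-0.1,0,0,0,-0.4,-0.1,0,0,0,-0.4,-0.1,0,0,0,-0.4,-0.1,0,0,0,-0.4,-0.1,0,0,0,-0.4,-0.1,0,0,0,-0.4,-0.1,0,0,0,-0.4,-0.1,0,0,0,-0.4,-0.1,0,0,0,-0.4,-0.1,0,0,0,-0.4,-0.1,0]'; python3 -m inch '[0,0,-0.3,-0.08,0,0,0,-0.3,0,0]'; python3 - <<'E'
from h import *
s=read_state();print(np.round(s["contact_force"],1),np.round(s["moment"],2),s["opening"])
E
```

```text
clock: 6.25
tool_pos: [521.4, 203.4, 206.7]
tcp_rot: [-3.077, 0.635, 0.0]
contact_force: [0.2, 0.5, -0.8]
opening: 10.0
gripper_force: 61.2
clock: 6.42
tool_pos: [521.4, 203.4, 207.3]
tcp_rot: [-3.099, 0.513, 0.0]
contact_force: [0.0, 0.7, -0.6]
opening: 10.4
gripper_force: 61.2
[ 0.   0.7 -0.6] [-0.01 -0.02 -0.  ] 10.38611142691536
```

```bash
python3 -m inch '[0,0,-4,0,0,0,0,-4,0,0,0,0,-6,0,0,0,0,-10,0,0,0,0,-20,0,0,0,0,-30,0,0,0,0,0,0,0]'; python3 - <<'E'
from h import *
s=read_state();print(np.round(s["contact_force"],1),np.round(s["moment"],2),s["opening"])
f=grab_frame("scene");cv2.imwrite("pics/lift.png",cv2.resize(f["pixels"][110:270,200:360],(640,640),interpolation=cv2.INTER_CUBIC))
E
```

```text
clock: 7.0
tool_pos: [524.0, 204.3, 288.2]
tcp_rot: [-3.093, 0.518, -0.012]
contact_force: [0.9, 0.8, 1.5]
opening: 10.4
gripper_force: 61.2
[0.9 0.8 1.5] [ 0.06 -0.2  -0.02] 10.41177536101134
```

View pics/lift.png

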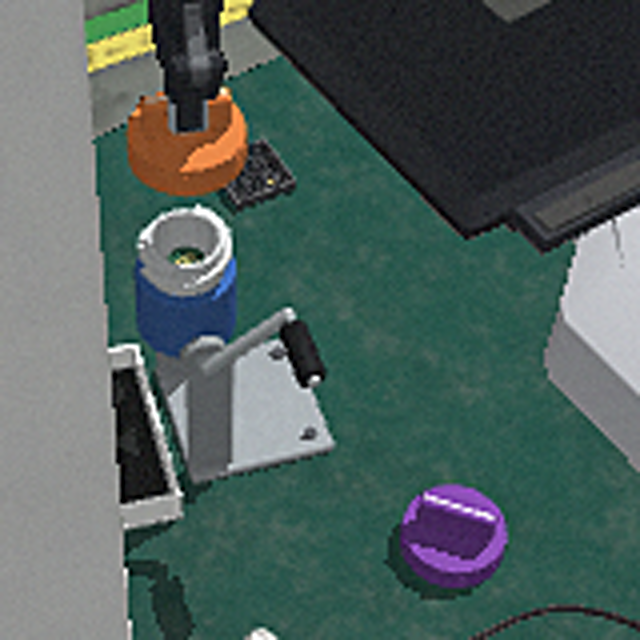

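The cap is in the gripper at (187,145) and the mouth is open at (185,240), with green showing inside. I'll set the cap down on free bench at about (545,350).

```bash
python3 -m inch '[-3,-15,0,0,0,-5,-26,0,0,0,-6,-30,0,0,0,-6,-30,0,0,0,-5,-26,20,0,0,-3,-18,35,0,0,0,0,38,0,0,0,0,38,0,0,0,0,38,0,0,0,0,38,0,0,0,0,25,0,0,0,0,12,0,0]'; python3 -m inch '[0,0,6,0,0,0,0,3,0,0,0,0,0,0,0]'
```

```text
clock: 8.05
tool_pos: [540.1, 348.1, 32.5]
tcp_rot: [3.093, -0.519, -0.006]
contact_force: [0.5, 0.2, -0.6]
opening: 10.4
gripper_force: 61.2
clock: 8.3
tool_pos: [542.9, 350.3, 29.1]
tcp_rot: [-3.098, 0.518, -0.001]
contact_force: [-0.4, 0.4, -1.4]
opening: 10.3
gripper_force: 61.2
```

```bash
python3 -m inch '[0,0,1,0,0,0,0,0.5,0,0,0,0,0,0,0]';python3 -m inch '[0,0,1,0,0,0,0,0,0,0]';  python3 -m inch '[0,0,0.7,0,0,0,0,0,0,0]'
```

```text
clock: 8.55
tool_pos: [542.8, 350.2, 28.2]
tcp_rot: [-3.097, 0.519, -0.002]
contact_force: [0.2, 0.3, -0.8]
opening: 10.2
gripper_force: 61.2
clock: 8.72
tool_pos: [542.8, 350.2, 27.7]
tcp_rot: [-3.097, 0.518, -0.002]
contact_force: [-3.4, -1.1, 8.1]
opening: 10.2
gripper_force: 62.3
clock: 8.88
tool_pos: [542.8, 350.2, 27.7]
tcp_rot: [-3.097, 0.517, -0.002]
contact_force: [-5.0, -2.1, 13.8]
opening: 10.4
gripper_force: 63.1
```

```bash
python3 -m inch '[0,0,-1,0,10,0,0,0,0,45,0,0,0,0,45,0,0,0,0,45,0,0,-5,0,45,0,0,-12,0,45,0,0,-20,0,45]'; python3 -m inch '[0,0,-20,0.122,45,0,0,-20,0.122,45,0,0,-20,0.122,45,0,0,-20,0.122,45,0,0,-20,0.122,45,0,0,-20,0.122,45,0,0,-20,0.122,45,0,0,-20,0.122,45,0,0,-20,0.122,45,0,0,0,0.122,45,0,0,0,0.122,45,0,0,0,0.122,45]'; python3 - <<'E'
from h import *
s=read_state();r=R.from_rotvec(s['tcp_rot']).as_matrix();print(np.arctan2(r[1,0],r[0,0]),r.T@(np.array([553.3,114.3,141])-s['tool_pos']))
f=grab_frame("top");w=cloud(f);hs=cv2.cvtColor(f["pixels"],cv2.COLOR_BGR2HSV)
m=(abs(hs[...,0].astype(int)-12)<8)&(hs[...,1]>150)&(abs(w[...,0]-540)<80)&(abs(w[...,1]-350)<80)&(w[...,2]<60)
for lo,hi in((10,60),(36,60)):
    q=w[m&(w[...,2]>lo)&(w[...,2]<hi)]; print(len(q),np.round(np.median(q,0),1),cv2.minAreaRect(q[:,:2].astype(np.float32)))
E
```

```text
clock: 9.47
tool_pos: [541.4, 348.6, 62.2]
tcp_rot: [3.095, -0.519, -0.003]
contact_force: [0.2, -0.0, 0.0]
opening: 44.8
gripper_force: 0.0
clock: 10.47
tool_pos: [542.4, 349.6, 244.9]
tcp_rot: [-1.949, 2.461, 0.0]
contact_force: [0.5, -0.1, -0.2]
opening: 44.9
gripper_force: 0.0
-1.8018330034568988 [226.72456432 -64.4472787  103.60081775]
398 [541.1 344.   20.2] ((541.6832885742188, 346.11383056640625), (62.05906295776367, 64.86949920654297), 60.52240753173828)
61 [541.9 347.3  42. ] ((542.6502685546875, 348.5533447265625), (12.527227401733398, 48.34844970703125), 70.86311340332031)
```

```bash
python3 -m inch '[20,-6,0,0,45,34,-10,0,0,45,38,-10,0,0,45,38,-11,0,0,45,38,-11,0,0,45,34,-9,0,0,45,20,-6,0,0,45,5,-1,20,0,45,0,0,35,0,45,0,0,30,0,45,0,0,14,0,45,0,0,4,0,45]'; python3 - <<'E'
from h import *
s=read_state();r=R.from_rotvec(s['tcp_rot']).as_matrix();print(np.arctan2(r[1,0],r[0,0]),r.T@(np.array([553.3,114.3,141])-s['tool_pos']))
E
python3 -m inch '[0,0,0,0,14,0,0,0,0,14,0,0,0,0,14,0,0,0,0,14]' 30
```

```text
clock: 11.52
tool_pos: [552.3, 112.6, 137.7]
tcp_rot: [1.959, -2.451, -0.002]
contact_force: [-0.7, -0.8, 0.3]
opening: 44.8
gripper_force: 0.0
-1.7931726272222168 [-1.82711695 -0.60734504 -3.26723944]
clock: 11.85
tool_pos: [553.4, 114.4, 141.5]
tcp_rot: [-1.959, 2.455, 0.001]
contact_force: [-4.9, 1.0, 1.3]
opening: 17.1
gripper_force: 29.2
```

```bash
python3 -c "
import numpy as np
a=.6+np.append(np.arange(0,2.5,.1),[2.5,2.55])
for i in range(len(a)-1): print(round(a[i+1]-.6,2),np.round([-60*(np.cos(a[i+1])-np.cos(a[i])),-60*(np.sin(a[i+1])-np.sin(a[i]))],1))"
```

```text
0.1 [ 3.6 -4.8]
0.2 [ 4.1 -4.4]
0.3 [ 4.5 -4. ]
0.4 [ 4.9 -3.5]
0.5 [ 5.2 -3. ]
0.6 [ 5.5 -2.4]
0.7 [ 5.7 -1.9]
0.8 [ 5.9 -1.3]
0.9 [ 6.  -0.7]
1.0 [ 6.  -0.1]
1.1 [6.  0.5]
1.2 [5.9 1.1]
1.3 [5.8 1.7]
1.4 [5.6 2.2]
1.5 [5.3 2.8]
1.6 [5.  3.3]
1.7 [4.7 3.8]
1.8 [4.3 4.2]
1.9 [3.8 4.6]
2.0 [3.3 5. ]
2.1 [2.8 5.3]
2.2 [2.3 5.5]
2.3 [1.7 5.7]
2.4 [1.1 5.9]
2.5 [0.5 6. ]
2.55 [0. 3.]
```

```bash
python3 -m inch '[0,3.6,-4.8,0,14,0,4.1,-4.4,0,14,0,4.5,-4,0,14,0,4.9,-3.5,0,14,0,5.2,-3,0,14,0,5.5,-2.4,0,14,0,5.7,-1.9,0,14,0,5.9,-1.3,0,14,0,6,-0.7,0,14,0,6,-0.1,0,14,0,0,0,0,14]'; python3 -m inch '[0,6,0.5,0,14,0,5.9,1.1,0,14,0,5.8,1.7,0,14,0,5.6,2.2,0,14,0,5.3,2.8,0,14,0,5,3.3,0,14,0,4.7,3.8,0,14,0,4.3,4.2,0,14,0,3.8,4.6,0,14,0,3.3,5,0,14,0,0,0,0,14]'
```

```text
clock: 12.77
tool_pos: [503.5, 125.2, 167.6]
tcp_rot: [-1.958, 2.455, -0.002]
contact_force: [-0.5, -4.9, 2.0]
opening: 16.7
gripper_force: 30.2
clock: 13.68
tool_pos: [453.8, 135.6, 137.3]
tcp_rot: [1.957, -2.455, 0.0]
contact_force: [-4.5, -5.1, 0.5]
opening: 17.0
gripper_force: 30.2
```

```bash
python3 -m inch '[0,2.8,5.3,0,14,0,2.3,5.5,0,14,0,1.7,5.7,0,14,0,1.1,5.9,0,14,0,0.5,6,0,14,0,0,2,0,14,0,0,0,0,14,0,0,0,0,14,0,0,0,0,14]'; python3 - <<'E'
from h import *
f=grab_frame("top");w=cloud(f);a=f["pixels"][140:260,180:310]
g=grab_frame("scene");b=g["pixels"][140:260,200:330]
cv2.imwrite("pics/tip.png",np.hstack([cv2.resize(x,(400,370),interpolation=cv2.INTER_CUBIC) for x in(a,b)]))
for F in(f,g):
  for l in("green_puck","black_puck"): print(l,[(b["bbox"],round(b["conf"],2)) for b in boxes_of(F,l)[:3]])
E
```

```text
clock: 14.43
tool_pos: [446.1, 137.3, 107.0]
tcp_rot: [1.957, -2.455, 0.001]
contact_force: [-2.1, -6.1, 1.9]
opening: 17.4
gripper_force: 30.4
green_puck []
black_puck [([164.8, 181.8, 25.4, 25.6], 0.2)]
green_puck [([229.1, 178.2, 30.5, 46.2], 0.7)]
black_puck [([230.0, 178.8, 31.6, 47.9], 0.66)]
```

View pics/tip.png

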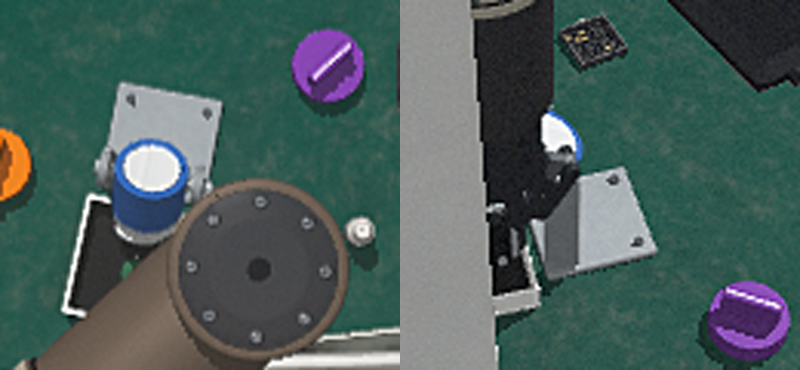

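The left half shows the canister tipped, with the green puck at (130,268) in the tray. The black one is hidden, so I'll press to the stop, wait, then swing back partway and look.

```bash
python3 -m inch '[0,0,1.5,0,14,0,0,1,0,14,0,0,0,0,14,0,0,0,0,14,0,0,0,0,14,0,0,0,0,14,0,0,0,0,14,0,0,0,0,14,0,0,0,0,14,0,0,0,0,14]'; python3 -m inch '[0,0,-1,0,14,0,-0.5,-6,0,14,0,-1.1,-5.9,0,14,0,-1.7,-5.7,0,14,0,-2.3,-5.5,0,14,0,-2.8,-5.3,0,14,0,-3.3,-5,0,14,0,-3.8,-4.6,0,14,0,-4.3,-4.2,0,14,0,-4.7,-3.8,0,14,0,-5,-3.3,0,14,0,0,0,0,14]'; python3 - <<'E'
from h import *
f=grab_frame("top");w=cloud(f)
K=np.array([[proj(f,[x,y,20])] for x,y in((385,290),(500,140))]).reshape(-1,2);print(K)
a=f["pixels"][150:260,190:280]
cv2.imwrite("pics/back.png",cv2.resize(a,(490,600),interpolation=cv2.INTER_CUBIC))
for l in("green_puck","black_puck"): print(l,[(b["bbox"],round(b["conf"],2)) for b in boxes_of(f,l)[:3]])
E
```

```text
clock: 15.57
tool_pos: [446.3, 137.3, 106.5]
tcp_rot: [1.958, -2.455, 0.001]
contact_force: [-11.0, -6.6, 24.3]
opening: 16.8
gripper_force: 32.5
clock: 16.57
tool_pos: [473.1, 131.3, 156.5]
tcp_rot: [1.956, -2.453, -0.003]
contact_force: [-26.3, 0.1, 28.3]
opening: 16.9
gripper_force: 34.1
[[199.12827953 248.60204371]
 [251.448344   206.46624768]]
green_puck [([163.8, 184.0, 26.1, 22.6], 0.23)]
black_puck [([212.2, 168.9, 40.6, 47.9], 0.47)]
```

View pics/back.png

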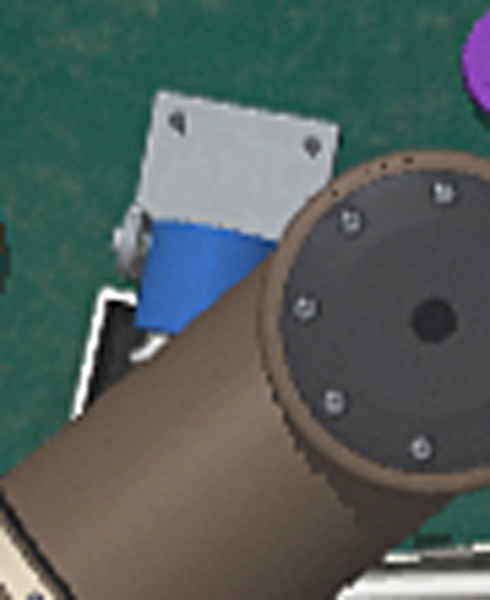

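```bash
python3 -m inch '[0,0.8,-1.3,0,14,0,-5.3,-2.8,0,14,0,-5.6,-2.2,0,14,0,-5.8,-1.7,0,14,0,-5.9,-1.1,0,14,0,-6,-0.5,0,14,0,-6,0.1,0,14,0,-6,0.7,0,14,0,-5.9,1.3,0,14,0,0,0,0,14]'; python3 - <<'E'
from h import *
f=grab_frame("top");w=cloud(f)
a=f["pixels"][150:260,190:280]
cv2.imwrite("pics/back2.png",cv2.resize(a,(490,600),interpolation=cv2.INTER_CUBIC))
for l in("green_puck","black_puck"): print(l,[(b["bbox"],round(b["conf"],2)) for b in boxes_of(f,l)[:3]])
E
```

```text
clock: 17.55
tool_pos: [522.2, 121.2, 164.2]
tcp_rot: [-1.958, 2.455, -0.003]
contact_force: [-1.4, -6.8, 8.0]
opening: 16.8
gripper_force: 31.6
green_puck []
black_puck [([216.0, 168.6, 21.0, 16.0], 0.55)]
```

View pics/back2.png

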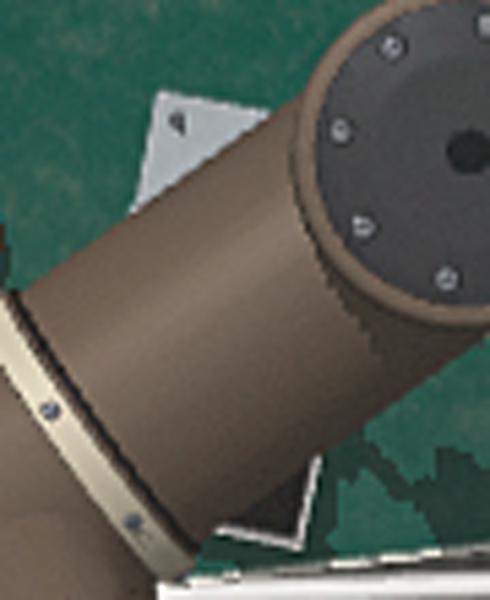

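```bash
python3 -m inch '[0,-5.7,1.9,0,14,0,-5.5,2.4,0,14,0,-5.2,3,0,14,0,-4.9,3.5,0,14,0,-4.5,4,0,14,0,-4.1,4.4,0,14,0,-3.6,4.8,0,14,0,-0.6,1,0,14,0,0,0,0,14,0,0,0,0,14]'
```

```text
clock: 18.53
tool_pos: [553.6, 114.5, 139.3]
tcp_rot: [-1.959, 2.455, -0.0]
contact_force: [-10.8, -0.1, 14.4]
opening: 17.2
gripper_force: 33.2
```

```bash
python3 -m inch '[0,-0.6,1,0,14,0,0,0,0,14]'; python3 -m inch '[0,0.9,-1.4,0,14,0,0,0,0,30,0,0,0,0,45,0,0,0,0,45,0,0,-15,0,45,0,0,-35,0,45,0,0,-40,0,45,-20,0,-15,0,45,-38,10,0,0,45,-38,10,0,0,45,-38,10,0,0,45,-38,10,0,0,45]'; python3 -m inch '[-38,10,0,0,45,-20,5,0,0,45,0,0,0,0,45]'; python3 - <<'E'
from h import *
f=grab_frame("top");w=cloud(f)
a=f["pixels"][150:260,170:280]
cv2.imwrite("pics/back3.png",cv2.resize(a,(600,600),interpolation=cv2.INTER_CUBIC))
for l in("green_puck","black_puck"): print(l,[(b["bbox"],round(b["conf"],2)) for b in boxes_of(f,l)[:3]])
hs=cv2.cvtColor(f["pixels"],cv2.COLOR_BGR2HSV);X,Y,Z=w[...,0],w[...,1],w[...,2]
for n,m in(("grip",(hs[...,2]<60)&(Z>130)&(Z<185)&(abs(X-540)<90)&(abs(Y-120)<50)),("rim",(Z>183)&(Z<197)&(abs(X-522)<50)&(abs(Y-203)<45)),("cap",(abs(hs[...,0].astype(int)-12)<8)&(hs[...,1]>150)&(Z>36)&(Z<60)&(abs(X-540)<60)&(abs(Y-350)<60)),("tray>12",(Z>14)&(Z<60)&(abs(X-445)<45)&(abs(Y-212)<50))):
    q=w[m]; print(n,len(q), len(q)>3 and (np.round(np.median(q,0),1),cv2.minAreaRect(q[:,:2].astype(np.float32))))
E
```

```text
clock: 18.7
tool_pos: [553.8, 114.4, 139.2]
tcp_rot: [-1.959, 2.455, 0.0]
contact_force: [-15.3, 1.2, 22.4]
opening: 17.0
gripper_force: 34.0
clock: 19.7
tool_pos: [553.1, 292.7, 242.7]
tcp_rot: [-1.957, 2.456, 0.0]
contact_force: [0.3, -0.5, -0.3]
opening: 45.3
gripper_force: 0.0
clock: 19.95
tool_pos: [551.1, 355.0, 241.1]
tcp_rot: [1.962, -2.453, -0.0]
contact_force: [-0.2, -0.6, -0.8]
opening: 45.5
gripper_force: 0.0
green_puck [([214.0, 167.5, 58.6, 40.8], 0.49)]
black_puck [([218.7, 216.7, 11.1, 6.0], 0.56), ([216.2, 179.1, 56.0, 27.3], 0.44)]
grip 105 (array([552.9, 113.8, 165.3]), ((553.9178466796875, 113.83424377441406), (39.28257751464844, 17.71274757385254), 78.40279388427734))
rim 142 (array([521. , 202.5, 188.4]), ((521.511474609375, 202.15370178222656), (47.156864166259766, 55.43158721923828), 74.89226531982422))
cap 61 (array([541.6, 347.1,  42.4]), ((542.59765625, 348.3890075683594), (12.358393669128418, 48.3554573059082), 70.78746032714844))
tray>12 157 (array([455. , 218.8,  30.9]), ((444.0462951660156, 213.05577087402344), (96.71479034423828, 88.66620635986328), 89.53131866455078))
```

View pics/back3.png

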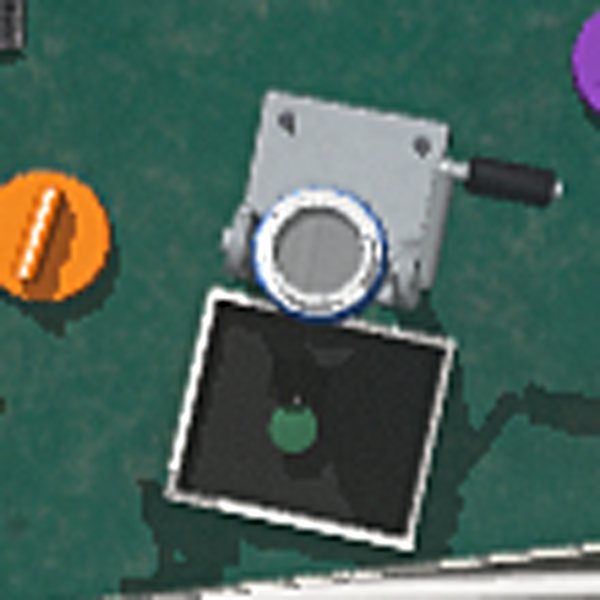

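```bash
python3 - <<'E'
from h import *
f=grab_frame("top");w=cloud(f);X,Y,Z=w[...,0],w[...,1],w[...,2]
i=(np.hypot(X-522,Y-203)<16)&(Z<180);print("inside",np.round(np.percentile(Z[i],[5,50,95])))
# tray frame
R2=np.array([[.974,-.226],[.226,.974]]);t=(np.stack([X-445.2,Y-212.4],-1))@R2.T
m=((abs(t[...,0])<48)&(abs(t[...,1])<58)&(Z>14)&(Z<60)).astype(np.uint8)
n,l,st,c=cv2.connectedComponentsWithStats(m)
for k in range(1,n):
    q=w[l==k]
    if len(q)>5: print(len(q),np.round(c[k]),np.round(np.median(q,0)),np.round(q.min(0)),np.round(q.max(0)),np.median(f["pixels"][l==k],0))
E
```

```text
inside [118. 121. 125.]
143 [224. 223.] [455. 219.  32.] [430. 201.  22.] [475. 233.  43.] [40. 43. 41.]
```

Inside the canister reads the bare bottom (z≈121), and both pucks lie together in the tray, green at (293,428) beside the black one. Now I'll regrasp the cap.

```bash
python3 -m inch '[0,0,0,-0.122,45,0,0,0,-0.122,45,0,0,0,-0.122,45,0,0,0,-0.122,45,0,0,10,-0.122,45,0,0,15,-0.122,45,0,0,20,-0.122,45,0,0,20,-0.122,45,0,0,20,-0.122,45,0,0,15,-0.122,45,0,0,10,-0.122,45,0,0,0,-0.122,45]'; python3 -m inch '[0,0,0,0,45]'; python3 - <<'E'
from h import *
s=read_state();r=R.from_rotvec(s['tcp_rot']).as_matrix();print(np.arctan2(r[1,0],r[0,0]),r.T@(np.array([542.8,350.2,28.5])-s['tool_pos']))
E
```

```text
clock: 21.15
tool_pos: [550.6, 348.2, 129.9]
tcp_rot: [3.097, -0.512, -0.004]
contact_force: [-1.0, 0.6, -0.1]
opening: 45.3
gripper_force: 0.0
clock: 21.23
tool_pos: [551.4, 349.0, 131.9]
tcp_rot: [3.099, -0.512, -0.001]
contact_force: [-0.3, 0.2, 1.0]
opening: 45.1
gripper_force: 0.0
-0.3277135226925092 [ -8.52911623   1.54827738 103.37308381]
```

```bash
python3 -m inch '[-8.5,1.5,20,0,45,0,0,30,0,45,0,0,30,0,45,0,0,15,0,45,0,0,7,0,45,0,0,0,0,45,0,0,0,0,45]'; python3 -m inch '[0,0,0,0,0,0,0,0,0,0,0,0,0,0,0,0,0,0,0,0,0,0,0,0,0]' 60; python3 - <<'E'
from h import *
s=read_state();r=R.from_rotvec(s['tcp_rot']).as_matrix();print(np.arctan2(r[1,0],r[0,0]))
E
```

```text
clock: 21.82
tool_pos: [543.6, 352.0, 31.4]
tcp_rot: [-3.097, 0.522, -0.002]
contact_force: [0.2, -0.3, 0.0]
opening: 44.9
gripper_force: 0.0
clock: 22.23
tool_pos: [543.5, 352.7, 32.0]
tcp_rot: [-3.097, 0.518, -0.003]
contact_force: [-0.7, -0.7, 5.5]
opening: 10.2
gripper_force: 61.0
-0.3316066433000101
```

```bash
python3 -m inch '[0,0,0,0,25,0,0,0,0,25,0,0,0,0,25,0,0,3.5,0,25,0,0,0,0,25,0,0,0,0,25]'; python3 -m inch '[0,0,0,0,0,0,0,0,0,0,0,0,0,0,0,0,0,0,0,0]' 60; python3 - <<'E'
from h import *
s=read_state();r=R.from_rotvec(s['tcp_rot']).as_matrix();print(np.arctan2(r[1,0],r[0,0]))
E
```

```text
clock: 22.73
tool_pos: [542.5, 351.8, 26.3]
tcp_rot: [3.098, -0.519, -0.001]
contact_force: [-0.2, -0.1, 0.5]
opening: 25.3
gripper_force: 0.0
clock: 23.07
tool_pos: [542.7, 352.0, 26.8]
tcp_rot: [3.098, -0.519, -0.0]
contact_force: [-0.1, 0.7, 0.5]
opening: 10.7
gripper_force: 61.4
-0.3318342799050571
```

```bash
python3 -m inch '[0,0,-5,0,0,0,0,-15,0,0,0,0,-30,0,0,0,0,-38,0,0,0,0,-38,0,0,0,0,-38,0,0,0,0,-38,0,0,0,0,-26,0,0,4,20,0,0,0,5.5,30,0,0,0,6.5,34,0,0,0,5.5,30,0,0,0]'; python3 -m inch '[4,22,0,0,0,1.9,11.6,0,0,0,0,0,0,0,0,0,0,0,0,0]'; python3 - <<'E'
from h import *
s=read_state();r=R.from_rotvec(s['tcp_rot']).as_matrix();print(np.arctan2(r[1,0],r[0,0]),r.T@(np.array([520.9,203.6,206])-s['tool_pos']))
f=grab_frame("top");w=cloud(f);hs=cv2.cvtColor(f["pixels"],cv2.COLOR_BGR2HSV)
g=grab_frame("scene");wg=cloud(g);hg=cv2.cvtColor(g["pixels"],cv2.COLOR_BGR2HSV)
for W,h in((w,hs),(wg,hg)):
    m=(abs(h[...,0].astype(int)-12)<8)&(h[...,1]>150)&(W[...,2]>225)&(abs(W[...,0]-520)<80)&(abs(W[...,1]-203)<80)
    q=W[m];print(len(q),np.round(q.min(0)),np.round(q.max(0)))
    m=m&(abs(W[...,2]-np.median(W[m][:,2]))<5)
E
```

```text
clock: 24.07
tool_pos: [525.2, 235.7, 255.2]
tcp_rot: [-3.098, 0.518, 0.0]
contact_force: [1.2, -0.6, -0.3]
opening: 10.2
gripper_force: 61.4
clock: 24.4
tool_pos: [520.7, 203.3, 255.4]
tcp_rot: [-3.097, 0.52, -0.001]
contact_force: [0.0, 0.8, -0.6]
opening: 10.2
gripper_force: 61.4
-0.33277074327725853 [ 0.07609129 -0.2958333  49.41525684]Traceback (most recent call last):
  File "<stdin>", line 7, in <module>
    return umr_minimum(a, axis, None, out, keepdims, initial, where)
ValueError: zero-size array to reduction operation minimum which has no identity
```

```bash
python3 -m inch '[0,0,20,0,0,0,0,15,0,0,0,0,6,0,0,0,0,3,0,0,0,0,2,0,0,0,0,0,0,0]'; python3 -m inch '[0,0,2,0,0,0,0,0,0,0]';
```

```text
clock: 25.0
tool_pos: [520.8, 204.0, 208.9]
tcp_rot: [3.098, -0.518, 0.0]
contact_force: [0.6, 0.2, 0.2]
opening: 10.5
gripper_force: 61.4
clock: 25.17
tool_pos: [520.8, 203.8, 207.2]
tcp_rot: [-3.098, 0.518, -0.001]
contact_force: [0.2, -0.5, -0.7]
opening: 10.8
gripper_force: 61.4
```

```bash
python3 -m inch '[0,0,1.5,0,0,0,0,0,0,0]'; python3 -m inch '[0,0,1,0,0,0,0,0,0,0]'
```

```text
clock: 25.33
tool_pos: [520.6, 203.5, 205.4]
tcp_rot: [-3.098, 0.519, -0.0]
contact_force: [0.2, 0.8, -0.1]
opening: 10.5
gripper_force: 61.4
clock: 25.5
tool_pos: [520.7, 203.6, 205.0]
tcp_rot: [-3.098, 0.519, -0.001]
contact_force: [-0.7, -0.0, 2.3]
opening: 10.8
gripper_force: 61.9
```

```bash
python3 -m inch '[0,0,0.3,0.1,0,0,0,0.3,0.1,0,0,0,0.35,0.1,0,0,0,0.35,0.1,0,0,0,0.35,0.1,0,0,0,0.35,0.1,0,0,0,0.35,0.1,0,0,0,0.3,0.1,0,0,0,0,0,0]'; python3 - <<'E'
from h import *
s=read_state();r=R.from_rotvec(s['tcp_rot']).as_matrix();print(np.arctan2(r[1,0],r[0,0]),s['moment'])
E
```

```text
clock: 26.25
tool_pos: [520.8, 203.6, 202.0]
tcp_rot: [-2.647, 1.69, -0.001]
contact_force: [-1.8, 0.5, 1.6]
opening: 10.6
gripper_force: 61.5
-1.1363260253370508 [ 0.45312871  0.33479208 -0.01613236]
```

```bash
python3 -m inch '[0,0,0,0.1,0,0,0,0,0.1,0,0,0,0,0.1,0,0,0,0,0.1,0,0,0,0,0.1,0,0,0,0,0,0]' 90; python3 - <<'E'
from h import *
s=read_state();r=R.from_rotvec(s['tcp_rot']).as_matrix();print(np.arctan2(r[1,0],r[0,0]),s['moment'])
E
python3 -m inch '[0,0,0,0.06,0,0,0,0,0.06,0,0,0,0,0,0]'; python3 - <<'E'
from h import *
s=read_state();r=R.from_rotvec(s['tcp_rot']).as_matrix();print(np.arctan2(r[1,0],r[0,0]),s['moment'])
E
```

```text
clock: 26.75
tool_pos: [520.7, 203.6, 201.9]
tcp_rot: [-2.151, 2.289, -0.0]
contact_force: [-0.5, -0.1, 1.2]
opening: 10.1
gripper_force: 91.7
-1.6330223293176451 [ 0.07227908  0.00355336 -0.03521328]
clock: 27.0
tool_pos: [520.7, 203.6, 201.8]
tcp_rot: [-2.015, 2.41, -0.0]
contact_force: [-0.3, 0.4, 1.4]
opening: 9.7
gripper_force: 91.7
-1.7489885074486287 [ 0.04715002  0.01964647 -0.00767057]
```

```bash
cat > m.py <<'E'
from h import *
s=read_state();r=R.from_rotvec(s['tcp_rot']).as_matrix();print("ang",np.arctan2(r[1,0],r[0,0]),s['moment'])
E
for i in 1; do python3 -m inch '[0,0,0,0.05,0,0,0,0,0,0]'; python3 m.py; python3 -m inch '[0,0,0,0.03,0,0,0,0,0,0]'; python3 m.py; python3 -m inch '[0,0,0,0.03,0,0,0,0,0,0]'; python3 m.py; done
```

```text
clock: 27.17
tool_pos: [520.9, 203.9, 201.9]
tcp_rot: [-1.954, 2.458, 0.0]
contact_force: [-0.7, 1.2, 2.5]
opening: 9.7
gripper_force: 91.7
ang -1.7982005849119462 [ 0.59033756 -0.11427733 -0.01637815]
clock: 27.33
tool_pos: [521.1, 204.3, 201.9]
tcp_rot: [-1.918, 2.486, 0.001]
contact_force: [1.8, 3.2, 1.4]
opening: 9.5
gripper_force: 91.6
ang -1.8276389878093007 [ 1.25723991 -0.48818134  0.07291063]
clock: 27.5
tool_pos: [521.2, 204.4, 201.9]
tcp_rot: [-1.88, 2.515, 0.0]
contact_force: [2.7, 4.9, -0.2]
opening: 9.9
gripper_force: 91.6
ang -1.8579286222882285 [ 1.65330507 -0.74312337  0.47498647]
```

```bash
python3 -m inch '[0,0,0,0.03,0,0,0,0,0,0]'; python3 m.py; python3 -m inch '[0,0,0,-0.04,0,0,0,0,0,0,0,0,0,0,10,0,0,0,0,40,0,0,0,0,40,0,0,0,0,40,0,0,-10,0,40,0,0,-30,0,40,0,0,-30,0,40,-15,0,0,0,40,-35,0,0,0,40,-35,0,0,0,40]'; python3 -m inch '[-40,0,0,0,40,-40,0,0,0,40,0,0,0,0,40]'; cat > v.py <<'E'
from h import *
f=grab_frame("top");g=grab_frame("scene")
for F in (f,g):
    w=cloud(F);X,Y,Z=w[...,0],w[...,1],w[...,2];hs=cv2.cvtColor(F["pixels"],cv2.COLOR_BGR2HSV)
    reg=(abs(X-522)<50)&(abs(Y-203)<45)
    for n,m in(("bar",reg&(Z>206)&(Z<230)),("bartop",reg&(Z>215)&(Z<230)),("line",reg&(Z>212)&(hs[...,1]<90)&(hs[...,2]>150)),("captop",reg&(Z>188)&(Z<202))):
        q=w[m]
        if len(q)>3: print(n,len(q),np.round(np.median(q,0),1),np.round(np.concatenate([np.ravel(z) for z in cv2.minAreaRect(q[:,:2].astype(np.float32))]),1))
        if n=="line" and len(q)>3:
            c=q[:,:2]-q[:,:2].mean(0);v=np.linalg.svd(c)[2][0];print(" line ang",np.degrees(np.arctan2(v[1],v[0]))%180)
    w2=w[(Z>36)&(Z<46)&(abs(X-545)<60)&(abs(Y-350)<40)];print("bench cap pts",len(w2))
a=f["pixels"][150:260,170:310];b=g["pixels"][140:250,200:340]
cv2.imwrite("pics/end.png",np.hstack([cv2.resize(x,(400,314),interpolation=cv2.INTER_CUBIC) for x in(a,b)]))
E
python3 v.py
```

```text
clock: 27.67
tool_pos: [521.2, 204.4, 202.0]
tcp_rot: [-1.842, 2.543, 0.0]
contact_force: [2.9, 4.9, 1.0]
opening: 9.9
gripper_force: 92.1
ang -1.8878741536060684 [ 1.79410547 -0.90269035  0.88567643]
clock: 28.67
tool_pos: [544.5, 285.3, 273.9]
tcp_rot: [-1.885, 2.51, 0.0]
contact_force: [1.0, -0.6, 0.4]
opening: 39.8
gripper_force: 0.0
clock: 28.92
tool_pos: [567.3, 367.2, 269.9]
tcp_rot: [1.891, -2.507, 0.001]
contact_force: [-1.4, -1.2, -0.5]
opening: 39.8
gripper_force: 0.0
bar 106 [521.2 202.4 218.1] [521.  203.   49.2  11.9  76.2]
bartop 96 [521.2 202.3 218.4] [520.9 202.2  47.6  11.7  76. ]
line 18 [521.5 202.3 218.7] [520.9 202.5  41.6   2.3  75.9]
 line ang 76.04095836763638
captop 488 [518.6 202.  194.6] [520.7 203.   65.8  63.5  88.6]
bench cap pts 0
bar 103 [518.6 199.9 218.4] [520.2 203.7  49.8  11.9  74.7]
bartop 83 [519.8 203.  218.8] [520.3 203.8  49.7  11.9  74.7]
line 18 [521.  204.5 220.3] [521.3 205.1  45.2   2.6  76.3]
 line ang 76.2057261666929
captop 412 [515.4 198.1 195. ] [521.4 202.8  67.6  65.7  23.3]
bench cap pts 0
```

View pics/end.png

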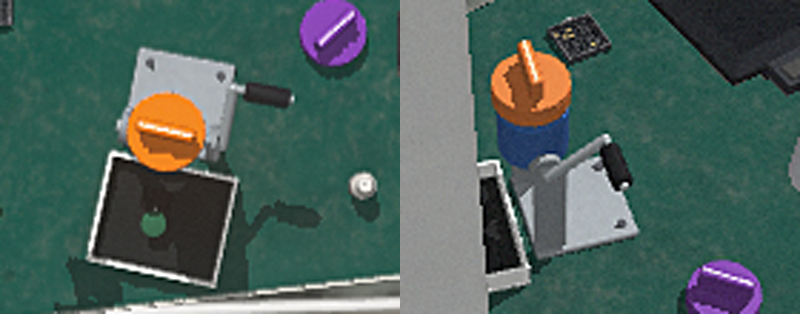

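The cap is seated with its bar in line with the pins (76° against about 77°) and the canister is upright. The pucks are in the tray and the gripper is clear.

```bash
python3 -c "
from workcell import *
print(job_done())"
```

```text
the job is handed in; nothing more can be done
None
```

The job is handed in at about 29 s of the 72 s allowed: the canister is back upright at its stop, the cap is screwed down to its stop with the finger bar in line with the pivot pins (within about 1°), and everything is let go. Both pucks are in the tray, with the black one inferred from depth readings and the empty canister rather than seen clearly.

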